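# Make up an afternoon-tea box at the bake stall

## Robot

A 7-joint arm with a two-finger parallel gripper is mounted at the origin on the work surface. World frame = base frame: x ahead of the robot, y to its left, z up, the work surface at z = 0. Lengths are in m, angles in rad, forces in N, time in s.
With the tool pointing down it reaches from about 0.4 to 0.875 m from the base axis. Payload 6.5 kg.
Tool frame: the origin (TCP) lies at the very end of the fingers, on their centre line; the grasp point (between the pads) lies 19 mm behind it; z points along the fingers, x is the direction in which the jaws open and shut, and the axes are right-handed (so a half turn about z gives the same grasp; the last joint's range is limited). The gripper opens to 85 mm and grips with 20 to 120 N. Pads are 22 mm wide; open, the fingers measure 114 mm over their backs; the gripper's body (76 mm by 85 mm) begins 54 mm behind the grasp point. The pads swing forward as they close: fully open they stand 13 mm farther back than shut.
Start: joints at [1.092, 0.536, -0.004, 1.538, 0.003, 1.067, -0.071], TCP at [0.261, -0.595, 0.231] pointing down, gripper open.
Joint ranges: [-2.7, 2.7], [-0.37, 2.16], [-1.27, 1.26], [0.24, 2.4], [-1.31, 4.45], [0.19, 1.91], [-2.76, 2.76]. Speed limits (rad/s): [2.39, 2.39, 3.14, 3.14, 3.14, 3.14, 3.14].

## Interface

Orientations are given as a unit quaternion [x, y, z, w].
In Python, from workcell import observe, get_image, camera_params, order, models gives the robot as it stands.
- The arm moves only by the tool carry_out, never from a script. Its argument "targets" is a list of rows, each an object of numbers: "tx", "ty", "tz": the shift along the tool's x, y, z in mm; "roll": the turn about the tool's z in rad; "claw": the finger opening in mm, from 0 to 85.4. In form: [{"tx": .., "ty": .., "tz": .., "roll": .., "claw": ..}, ...]. A call has 1 to 10 rows; each row is the pose to reach, as a shift and turn from the pose measured when the call began, along the tool's axes at that moment; what a row does not reach only later rows make up. A row lasts 1/8 s, in which the tool goes at most 62.5 mm and 10.7 degrees, less where a joint would pass 70% of its speed; a pose out of reach is approached as far as the arm can. A call with a gripper value outside its range is refused whole. The fingers move at their own pace and stop on an object; "grip_force" is the grip in N (left out, the last holds). Time passes only in rows, so rows that repeat a pose let the fingers close. It gives the time, the measured TCP pose, the force and the opening at its end, in the units of the state.
- observe(): the state, without advancing time (a new reading comes with each control period).
- get_image(name): name is "scene" or "top" or "wrist"; returns the picture (384x512x3 uint8, red, green, blue); there is no depth.
- camera_params(name): a dict with "mtx" (3x3 intrinsics, pixels), "dist" ([k1, k2, p1, p2, k3] as OpenCV has them; the pictures are not rectified), "world_to_cam" (4x4, takes a point from world to camera coordinates). Camera axes: x right, y up, looking along -z (the intrinsics and any distortion apply to the point x, -y, -z); pixel columns grow to the right and rows downward; lengths in m; the calibration is good to about 2 mm. A picture is of the moment at which its call begins: read the wrist's pose just before it. camera_params takes no time and is no camera call; for the wrist camera it gives the pose at the moment of the call.
- order.finish_job(): hands the job in, once; it reports no verdict.
Trained networks look in the newest picture that a camera, given by its name, has taken for a name from the list of things; names that differ only in an ending like _2 or _b are one class to them, and where a whole thing is asked for, a point or a joint stands for the part that bears it (a point fixed in the world has none). Each returns a list of dicts, best first, with "score" (0 to 1); they miss things now and then, are a little off and sometimes report something else, mostly with a low value. They report only what shows in the picture. A call takes as long as a camera call. They do not tell look-alikes from the thing itself.
- models.find_in(camera, target): "rect" ([left, top, right, bottom] in pixels, round what is visible of it).
- models.regions_of(camera, target): "mask" (384x512 bool, what is visible of it) and "rect" ([left, top, right, bottom] in pixels, round what is visible of it).
- models.place_of(camera, target): "at" ([row, column] in pixels: a listed point, or the origin of a listed thing).
The state is a dict: "time": time; "joint_positions": joint angles; "dq": joint speeds; "joint_efforts": joint torques, N m; "tool_pos": TCP position; "tool_rot": TCP orientation; "ft_force": force on the tool from outside, world axes, zero at the start; "wrist_torque": the same for the moment, N m; "opening": finger opening in m.
Only numpy, scipy, OpenCV 4.12 (cv2) and the standard library are available. Lean on these libraries where they do the work, as an engineer would, in place of code of your own. Each camera call takes 0.05 s, during which the arm holds its last target.

## Task

Make up the afternoon-tea box: from the teal tray take the scone, the red jam jar, the chocolate-topped square and the shortbread finger, and set each down gently in the white cardboard box, upright and flat inside the rim of its own case: scone in the white round case, jam jar in the small pink ring, chocolate square in the brown square case, shortbread lengthwise in the gold oblong case. Leave the pale square and the honey jar standing where they are on the tray, and drop nothing.

Things in the scene. Friction and masses are not known exactly. Their poses are not given: they have to be found in the camera images.
- scone: Plain round scone, pale sides and golden-brown top: 60 mm across with upright sides from 3 to 28 mm above its base, 39 mm tall in the middle; about 70 g. Origin at the centre of its underside, z up. Stands on the teal serving tray (340 mm square, its floor 5 mm above the table, 9 mm high rim), where things stand about 105 mm apart in shuffled places.
- jam_jar: Small jar of red jam with a red lid and white paper label band, 44 mm across and 50 mm tall with its screw lid; origin at the centre of its underside, z up through the lid. About 100 g. Stands on the serving tray.
- chocolate_square: Traybake square, yellow cake with a dark chocolate top, 56 x 56 mm, 32 mm tall; origin at the centre of its underside, x and y along its sides, z up. About 75 g. Stands on the serving tray.
- shortbread: Pale shortbread finger with two rows of fork pricks on top, 90 mm long (its x axis), 28 mm wide (y), 20 mm thick; about 50 g. Origin at the centre of its underside, z up. Lies on the serving tray.
- plain_square: Look-alike, not for the box: traybake square with a pale top instead of chocolate, 56 x 56 mm, 32 mm tall; origin at the centre of its underside, x and y along its sides, z up. Stands loose on the serving tray.
- honey_jar: Look-alike, not for the box: small jar of amber honey with a golden-yellow lid, 44 mm across and 50 mm tall with its screw lid; origin at the centre of its underside, z up through the lid. Stands loose on the serving tray.
- round_case: White fluted round paper case, for the scone: base 2 mm thick, round rim 86 mm across inside, 94 mm outside, rim top 6 mm above its underside. Origin at the centre of its underside, 5.5 mm above the table, z up. Fixed in the white box. The box may be left or right of the robot; its four cases, shuffled, lie at the corners of a 120 mm square about its centre, axes along its sides.
- jar_ring: Small round pink card ring with a pink base, for the jam jar: base 2 mm thick, rim 60 mm across inside, 68 mm outside, rim top 6 mm above its underside. Origin at the centre of its underside, 5.5 mm above the table, z up. Fixed in the white box.
- square_case: Brown square case, for the chocolate square: base 2 mm thick, 76 mm square inside the rim, 84 mm outside, rim top 6 mm above its underside. Origin at the centre of its underside, 5.5 mm above the table, x and y along its sides. Fixed on the floor of the open white cardboard box: 262 mm square outside, 5 mm walls, wall tops 42 mm above the table.
- long_case: Gold oblong case, for the shortbread: base 2 mm thick, 110 x 48 mm inside the rim, 118 x 56 mm outside, x along its length, rim top 6 mm above its underside. Origin at the centre of its underside, 5.5 mm above the table. Fixed in the white box.
Mind the look-alikes: they are no part of the job. What is shaped like the plain_square but green is not meant. There is more than one size of the jam_jar; the one meant has the size given above.

How it is judged:
By the outcome, as a careful person would: the job done as asked, in the order asked, and still so for the second after the job is handed in, with the robot touching nothing.
It also fails if it takes over 109 s, if anything falls off the work surface, if the arm or the gripper's body presses on something with over 40 N, if the wrist force passes 120 N, or if a joint passes its speed limit or range.

## Working session

There is one attempt and no reset: what is moved stays moved. The work goes in short steps, Python scripts to look and compute and a tool call to move; the robot and the scene stay as the last step left them, time stands still between calls to the robot, and variables do not carry over. Pictures are saved under pics/ and viewed, and the job is handed in when it is done.

Besides the shell and the picture viewer there is one more tool, called in YAML: its name, and indented under it one key for each argument. carry_out: Moves the arm, as the interface text tells. Its arguments: {"type":"object","properties":{"targets":{"type":"array"},"grip_force":{"type":"number"}},"required":["targets"]}

```bash
ls; mkdir -p pics; python3 - <<'E'
from workcell import observe,get_image,camera_params
import cv2,numpy as np
s=observe();print(s)
for n in ["scene","top"]:
    im=get_image(n);cv2.imwrite(f"pics/{n}0.png",im[:,:,::-1]);p=camera_params(n);print(n,p)
E
```

```text
pics
{'time': 0.0, 'joint_positions': array([ 1.09183625,  0.53719515, -0.00444502,  1.53888736,  0.00264004,
        1.06731689, -0.07117862]), 'dq': array([ 0.00090171, -0.00100251, -0.00096435, -0.00037234, -0.00095554,
        0.00043559,  0.00086631]), 'joint_efforts': array([ 6.82428145e-04, -5.83390296e+01,  1.04913734e+00, -2.59096116e+01,
        1.23747886e-02,  9.72733134e-03, -1.25299374e-05]), 'tool_pos': array([ 0.26045462, -0.59482705,  0.23038873]), 'tool_rot': array([ 8.37032338e-01, -5.47152678e-01, -7.95501073e-04, -4.22340323e-04]), 'ft_force': array([-1.14155827,  0.48030307,  0.47342313]), 'wrist_torque': array([-0.02719858,  0.00279111,  0.00725785]), 'opening': 0.08529976806232398}
scene {'mtx': array([[389.53590056,   0.        , 255.02249693],
       [  0.        , 389.53590056, 192.79315708],
       [  0.        ,   0.        ,   1.        ]]), 'dist': array([-0.11730898,  0.        ,  0.        ,  0.        ,  0.        ]), 'world_to_cam': array([[ 0.8681811 ,  0.49582654, -0.02043552, -0.36697396],
       [-0.35197666,  0.64428718,  0.67897456,  0.1915326 ],
       [ 0.34981995, -0.58228006,  0.73387733, -1.3247155 ],
       [ 0.        ,  0.        ,  0.        ,  1.        ]])}
top {'mtx': array([[390.51290657,   0.        , 259.26884872],
       [  0.        , 390.51290657, 188.39030313],
       [  0.        ,   0.        ,   1.        ]]), 'dist': array([0.00940489, 0.        , 0.        , 0.        , 0.        ]), 'world_to_cam': array([[ 0.02676999, -0.9995282 , -0.01505819, -0.06374658],
       [ 0.99656524,  0.02550369,  0.07878626, -0.49013141],
       [-0.07836505, -0.01711558,  0.9967778 , -1.002018  ],
       [ 0.        ,  0.        ,  0.        ,  1.        ]])}
```

View pics/scene0.png

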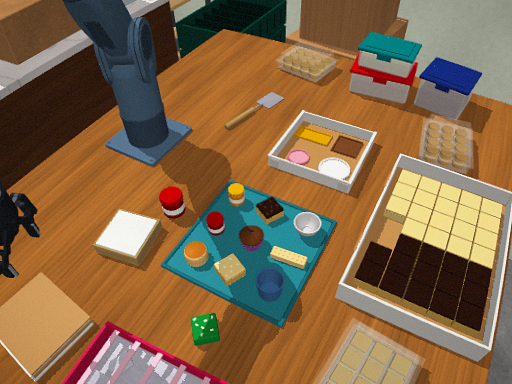

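View pics/top0.png

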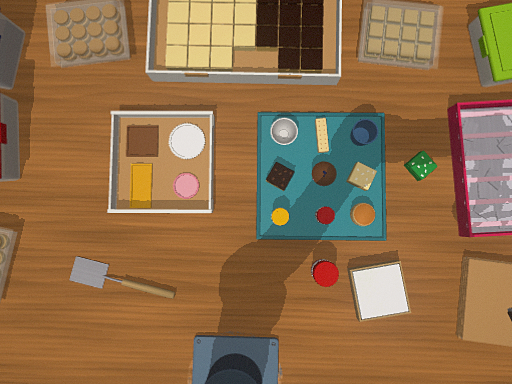

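```bash
cat > h.py <<'E'
import numpy as np,cv2
from workcell import observe,get_image,camera_params,models
def ray(cp,uv):
    uv=np.array(uv,float).reshape(-1,1,2)
    n=cv2.undistortPoints(uv,cp['mtx'],np.array(cp['dist'])).reshape(-1,2)
    d=np.c_[n[:,0],-n[:,1],-np.ones(len(n))]
    T=cp['world_to_cam'];R=T[:3,:3];return -R.T@T[:3,3], d@R
def back(cp,uv,z):
    c,d=ray(cp,uv); return c+d*((z-c[2])/d[:,2])[:,None]
def proj(cp,P):
    P=np.atleast_2d(P);T=cp['world_to_cam'];q=P@T[:3,:3].T+T[:3,3]
    q=q*[1,-1,-1]
    return cv2.projectPoints(q,np.zeros(3),np.zeros(3),cp['mtx'],np.array(cp['dist']))[0].reshape(-1,2)
E
python3 - <<'E'
from h import *
im=get_image("top");cp=camera_params("top")
np.save("top.npy",im)
cv2.imwrite("pics/trayz.png",cv2.resize(im[105:245,250:395,::-1],None,fx=5,fy=4.2,interpolation=cv2.INTER_CUBIC)[:600])
cv2.imwrite("pics/boxz.png",cv2.resize(im[105:220,100:220,::-1],None,fx=5,fy=5,interpolation=cv2.INTER_CUBIC))
hz=dict(scone=.033,jam_jar=.055,chocolate_square=.037,shortbread=.025,plain_square=.037,honey_jar=.055,round_case=.0115,jar_ring=.0115,square_case=.0115,long_case=.0115)
for t,z in hz.items():
    for r in models.regions_of("top",t)[:4]:
        m=r['mask'];ys,xs=np.nonzero(m)
        uv=[xs.mean(),ys.mean()]
        rr=cv2.minAreaRect(np.c_[xs,ys].astype(np.float32))
        print(t,round(r['score'],2),np.round(uv,1),m.sum(),np.round(back(cp,[uv],z)[0],4),rr)
    print('  place',[(np.round(q['at'],1),round(q['score'],2), np.round(back(cp,[q['at'][::-1]],.005)[0][:2],4)) for q in models.place_of("top",t)[:3]])
E
```

```text
scone 0.9 [362.6 214.2] 458 [ 0.4312 -0.3165  0.033 ] ((362.5, 214.0), (22.0, 25.0), 90.0)
  place [(array([215.5, 358. ]), 0.85, array([ 0.428 , -0.3115]))]
jam_jar 0.63 [324.6 272.5] 589 [ 0.2844 -0.2184  0.055 ] ((324.5, 273.0), (26.0, 27.0), 90.0)
jam_jar 0.63 [279.7 176.2] 450 [ 0.521  -0.1022  0.055 ] ((279.777099609375, 176.24205017089844), (20.90987777709961, 21.86758041381836), 28.610462188720703)
jam_jar 0.61 [324.6 215.2] 284 [ 0.4258 -0.2166  0.055 ] ((324.5, 215.5), (17.0, 19.0), 90.0)
jam_jar 0.47 [362.4 214.2] 465 [ 0.4308 -0.3107  0.055 ] ((362.5, 214.0), (22.0, 25.0), 90.0)
  place [(array([272.6, 320.4]), 0.91, array([ 0.2774, -0.2153])), (array([217.7, 322.7]), 0.75, array([ 0.4198, -0.2193]))]
chocolate_square 0.6 [280.  176.1] 455 [ 0.5233 -0.1037  0.037 ] ((280.22308349609375, 175.984619140625), (20.961868286132812, 22.57431983947754), 29.744882583618164)
  place [(array([175.6, 280.9]), 0.75, array([ 0.5282, -0.1071]))]
shortbread 0.69 [321.5 135. ] 388 [ 0.6356 -0.2103  0.025 ] ((321.5041198730469, 135.0450897216797), (34.584651947021484, 11.316967964172363), 
[... 855 characters left out ...]
 [(array([143.3, 190.2]), 0.93, array([0.6092, 0.1377])), (array([140.6, 142.4]), 0.16, array([0.6134, 0.2665]))]
jar_ring 0.72 [185.6 185.6] 570 [0.4945 0.1439 0.0115] ((185.75001525878906, 185.75001525878906), (26.16295051574707, 25.45584487915039), 45.0)
  place [(array([181.1, 183.5]), 0.97, array([0.507 , 0.1514]))]
square_case 0.93 [141.6 140.9] 1006 [0.6112 0.2664 0.0115] ((141.5, 141.0), (30.0, 33.0), 90.0)
  place [(array([142.6, 143.7]), 0.73, array([0.608 , 0.2628]))]
long_case 0.64 [141.1 185.8] 914 [0.491  0.2617 0.0115] ((140.8121795654297, 185.509765625), (21.583213806152344, 43.510009765625), 1.7899105548858643)
  place [(array([183.8, 141.1]), 0.69, array([0.4969, 0.2642]))]
```

View pics/trayz.png

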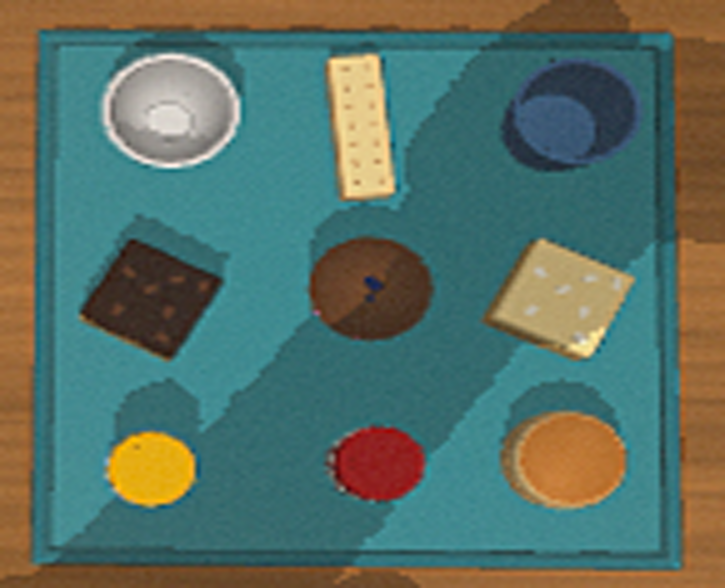

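View pics/boxz.png

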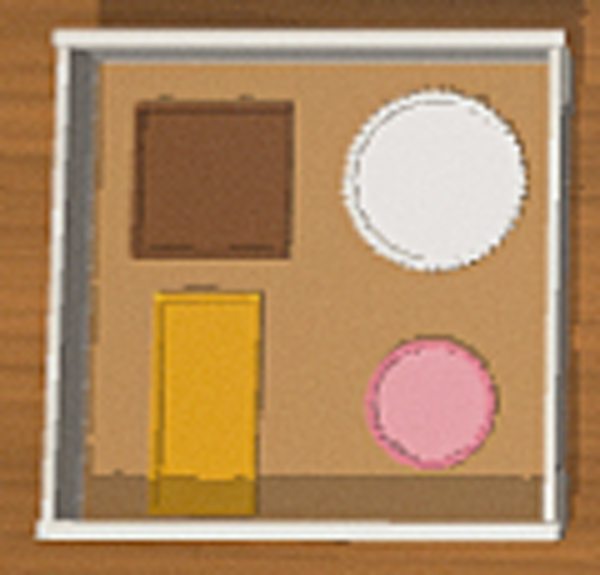

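```bash
cat >> h.py <<'E'
from scipy.optimize import minimize
def pts(kind,x,y,yaw,z0):
    if kind[0]=='c':
        P=[]
        for r,za in kind[1]:
            a=np.linspace(0,2*np.pi,40,endpoint=False);P.append(np.c_[r*np.cos(a),r*np.sin(a),0*a+za])
        P=np.vstack(P)
    else:
        L,W,H=kind[1];P=np.array([[sx*L/2,sy*W/2,h] for sx in(-1,1) for sy in(-1,1) for h in(0,H)])
    c,s=np.cos(yaw),np.sin(yaw);R=np.array([[c,-s,0],[s,c,0],[0,0,1]])
    return P@R.T+[x,y,z0]
def sil(cp,P,S=8):
    q=cv2.convexHull(proj(cp,P).astype(np.float32)).reshape(-1,2)
    m=np.zeros((384*S//1,512*S//1),np.uint8) if 0 else None
    return q
def fit(cp,mask,kind,z0,x,y,yaw=0.):
    ys,xs=np.nonzero(mask);l,t=xs.min()-15,ys.min()-15;w,h=xs.max()+16-l,ys.max()+16-t
    S=6;M=cv2.resize(mask[t:t+h,l:l+w].astype(np.float32),(w*S,h*S),interpolation=cv2.INTER_LINEAR)
    M=cv2.GaussianBlur(M,(0,0),S*.7)
    def cost(p):
        q=sil(cp,pts(kind,x+p[0]*.01,y+p[1]*.01,yaw+p[2]*.3 if kind[0]=='b' else 0,z0))
        q=((q-[l,t]+.5)*S-.5)
        A=np.zeros(M.shape,np.uint8);cv2.fillConvexPoly(A,np.round(q*16).astype(np.int32),255,cv2.LINE_AA,4)
        A=cv2.GaussianBlur(A.astype(np.float32)/255,(0,0),S*.7)
        return ((A-M)**2).mean()/M.mean()
    best=None
    for y0 in ([0,1,2,3] if kind[0]=='b' else [0]):
        r=minimize(cost,[0,0,y0],method='Nelder-Mead',options=dict(initial_simplex=np.array([[0,0,y0],[1,0,y0],[0,1,y0],[0,0,y0+1]]),xatol=.005,fatol=1e-6))
        if best is None or r.fun<best.fun:best=r
    p=best.x;return np.array([x+p[0]*.01,y+p[1]*.01,np.degrees(yaw+p[2]*.3),best.fun])
K=dict(scone=(('c',[(.03,.003),(.03,.028),(.015,.037)]),.005),jam_jar=(('c',[(.022,0),(.022,.05)]),.005),
 chocolate_square=(('b',(.056,.056,.032)),.005),shortbread=(('b',(.09,.028,.02)),.005),
 round_case=(('c',[(.047,.0),(.047,.006)]),.0055),jar_ring=(('c',[(.034,.0),(.034,.006)]),.0055),
 square_case=(('b',(.084,.084,.006)),.0055),long_case=(('b',(.118,.056,.006)),.0055))
def plan(x,y,z,jaw_deg):
    """tool-axis shift to world TCP x,y,z with jaw axis (tool x) at jaw_deg world (mod 180)"""
    from scipy.spatial.transform import Rotation as Ro
    s=observe();R=Ro.from_quat(s['tool_rot']).as_matrix();d=R.T@(np.array([x,y,z])-s['tool_pos'])*1000
    cur=np.degrees(np.arctan2(R[1,0],R[0,0]));dd=(jaw_deg-cur+90)%180-90
    print('shift mm',np.round(d,1),'roll',round(-np.radians(dd),3),'(alt',round(-np.radians(dd-180*np.sign(dd)),3),') jaw now',round(cur,1),'q7',round(s['joint_positions'][6],3),'tilt',np.round(R[:,2],4))
E
python3 - <<'E'
from h import *
for cam in ["top","scene"]:
    im=get_image(cam);cp=camera_params(cam)
    print(cam,ray(cp,[[0,0]])[0])
    g=dict(scone=(.431,-.3165),jam_jar=(.424,-.217),chocolate_square=(.523,-.1037),shortbread=(.635,-.21),round_case=(.613,.147),jar_ring=(.494,.144),square_case=(.611,.266),long_case=(.491,.262))
    for t,(k,z0) in K.items():
        c=proj(cp,[[*g[t],z0+.015]])[0]
        for r in models.regions_of(cam,t):
            ys,xs=np.nonzero(r['mask'])
            if np.hypot(xs.mean()-c[0],ys.mean()-c[1])<9:
                f=fit(cp,r['mask'],k,z0,*g[t]);print(t,np.round(f,4),r['mask'].sum(),round(r['score'],2));break
        else: print(t,'none')
E
```

```text
top [ 0.41163123 -0.06836646  1.036445  ]
scone [ 0.4319 -0.319   6.5642  0.0093] 464 0.71
jam_jar [ 4.2610e-01 -2.1960e-01  6.4311e+00  5.7000e-03] 282 0.85
chocolate_square [ 5.24800e-01 -1.04300e-01  6.24101e+01  2.15000e-02] 461 0.78
shortbread [ 0.6377 -0.2119  7.181   0.111 ] 337 0.74
round_case [6.1390e-01 1.4630e-01 7.8966e+00 3.9000e-03] 999 0.57
jar_ring none
square_case [0.6128 0.2662 0.1265 0.0324] 936 0.71
long_case [0.4921 0.2633 2.3437 0.0128] 948 0.79
scene [ 0.84942678 -0.71280198  0.83463361]
scone [ 0.4326 -0.3188  4.357   0.0086] 544 0.66
jam_jar [ 0.4272 -0.2166 -1.2103  0.0095] 364 0.74
chocolate_square [  0.5276  -0.1021 -30.7223   0.0565] 470 0.96
shortbread [ 0.6377 -0.2119  5.1001  0.038 ] 469 0.98
round_case [  0.617    0.1512 -13.3896   0.0823] 520 0.92
jar_ring [0.4951 0.1441 5.5839 0.057 ] 234 0.71
square_case [0.6156 0.2644 2.4114 0.0054] 483 0.92
long_case none
```

```bash
python3 -c "
from h import *
plan(.432,-.319,.12,-66.4)"
```

```text
shift mm [-184.5 -267.8  111.3] roll 0.001 (alt -3.141 ) jaw now -66.3 q7 -0.071 tilt [-0. -0. -1.]
```

carry_out:
  targets:
    - {"tx": -30, "ty": -45, "tz": 10, "roll": 0, "claw": 85}
    - {"tx": -60, "ty": -90, "tz": 25, "roll": 0, "claw": 85}
    - {"tx": -95, "ty": -135, "tz": 45, "roll": 0, "claw": 85}
    - {"tx": -125, "ty": -180, "tz": 65, "roll": 0, "claw": 85}
    - {"tx": -155, "ty": -225, "tz": 85, "roll": 0, "claw": 85}
    - {"tx": -175, "ty": -255, "tz": 105, "roll": 0, "claw": 85}
    - {"tx": -184.5, "ty": -268, "tz": 111, "roll": 0, "claw": 85}
    - {"tx": -184.5, "ty": -268, "tz": 111, "roll": 0, "claw": 85}
    - {"tx": -184.5, "ty": -268, "tz": 111, "roll": 0, "claw": 85}
  grip_force: 25

```text
time: 3.18
tool_pos: [0.4315, -0.3212, 0.1211]
tool_rot: [0.836, -0.548, 0.001, 0.001]
ft_force: [0.1, 0.0, 0.1]
opening: 0.0848
```

```bash
python3 -c "
from h import *
plan(.432,-.319,.006,-66.4)
cp=camera_params('wrist');im=get_image('wrist').copy()
P=pts(('c',[(.03,.0),(.03,.028)]),.432,-.319,0,.005)
for u,v in proj(cp,P): 
    if 0<=u<512 and 0<=v<384: cv2.circle(im,(int(u),int(v)),1,(0,0,255),-1)
cv2.imwrite('pics/w1.png',im[:,:,::-1]);print(proj(cp,[[.432,-.319,.044]]), observe()['tool_pos'])"
```

```text
shift mm [ -2.   -1.3 115.1] roll -0.002 (alt 3.14 ) jaw now -66.5 q7 -0.654 tilt [ 5.0e-04 -1.8e-03 -1.0e+00]
[[255.12028549 201.41278918]] [ 0.43151039 -0.32117974  0.12104588]
```

View pics/w1.png

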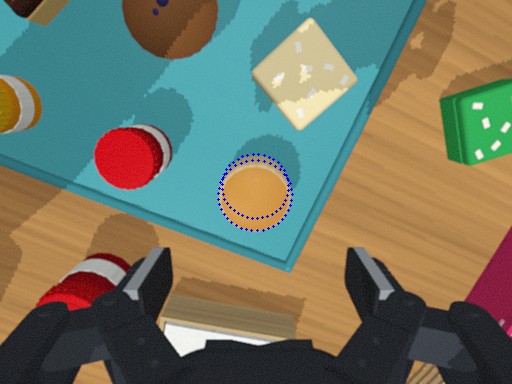

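carry_out:
  targets:
    - {"tx": -2, "ty": -1, "tz": 40, "roll": 0, "claw": 85}
    - {"tx": -2, "ty": -1, "tz": 75, "roll": 0, "claw": 85}
    - {"tx": -2, "ty": -1, "tz": 100, "roll": 0, "claw": 85}
    - {"tx": -2, "ty": -1, "tz": 115, "roll": 0, "claw": 85}
    - {"tx": -2, "ty": -1, "tz": 115, "roll": 0, "claw": 85}
    - {"tx": -2, "ty": -1, "tz": 115, "roll": 0, "claw": 55}
    - {"tx": -2, "ty": -1, "tz": 115, "roll": 0, "claw": 50}
    - {"tx": -2, "ty": -1, "tz": 115, "roll": 0, "claw": 50}
    - {"tx": -2, "ty": -1, "tz": 115, "roll": 0, "claw": 50}
  grip_force: 25

```text
time: 4.35
tool_pos: [0.4324, -0.3199, 0.0073]
tool_rot: [0.836, -0.549, 0.002, 0.001]
ft_force: [-0.2, -0.1, 7.4]
opening: 0.0586
```

```bash
python3 -c "
from h import *
plan(.432,-.319,.15,-66.4)
s=observe();print(s['tool_pos'],s['opening'])"
```

```text
shift mm [-4.000e-01 -1.000e-01 -1.427e+02] roll -0.002 (alt 3.139 ) jaw now -66.5 q7 -0.679 tilt [ 0.0021 -0.003  -1.    ]
[ 0.43238584 -0.31985112  0.00731045] 0.05863665108740879
```

carry_out:
  targets:
    - {"tx": 0, "ty": 0, "tz": 0, "roll": 0, "claw": 50}
    - {"tx": 0, "ty": 0, "tz": -8, "roll": 0, "claw": 50}
    - {"tx": 0, "ty": 0, "tz": -25, "roll": 0, "claw": 50}
    - {"tx": 0, "ty": 0, "tz": -50, "roll": 0, "claw": 50}
    - {"tx": 0, "ty": 0, "tz": -85, "roll": 0, "claw": 50}
    - {"tx": 0, "ty": 0, "tz": -120, "roll": 0, "claw": 50}
    - {"tx": 0, "ty": 0, "tz": -142, "roll": 0, "claw": 50}
    - {"tx": 0, "ty": 0, "tz": -142, "roll": 0, "claw": 50}

```text
time: 5.35
tool_pos: [0.4333, -0.3203, 0.1519]
tool_rot: [0.836, -0.549, 0.004, 0.001]
ft_force: [0.4, 0.5, -1.0]
opening: 0.0588
```

```bash
python3 -c "
from h import *
plan(.6145,.1467,.15,-66.4)
s=observe();print(s['tool_pos'],s['opening'],s['ft_force'])
cv2.imwrite('pics/w2.png',get_image('wrist')[:,:,::-1])"
```

```text
shift mm [-3.563e+02 -3.521e+02  3.000e-01] roll -0.002 (alt 3.139 ) jaw now -66.5 q7 -0.654 tilt [ 0.0061 -0.0056 -1.    ]
[ 0.43330034 -0.32028219  0.15186201] 0.05882880961888845 [ 0.35001476  0.46167508 -1.02374527]
```

View pics/w2.png

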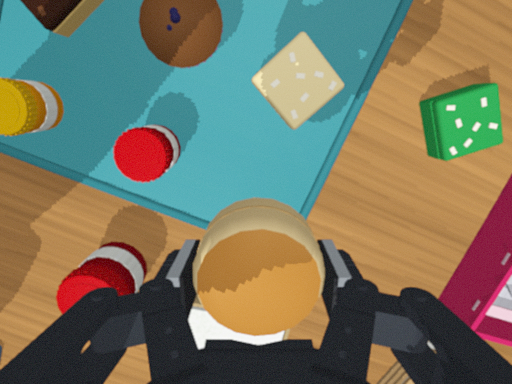

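carry_out:
  targets:
    - {"tx": -14, "ty": -14, "tz": 0, "roll": 0, "claw": 50}
    - {"tx": -43, "ty": -42, "tz": 0, "roll": 0, "claw": 50}
    - {"tx": -79, "ty": -78, "tz": 0, "roll": 0, "claw": 50}
    - {"tx": -121, "ty": -120, "tz": 0, "roll": 0, "claw": 50}
    - {"tx": -164, "ty": -162, "tz": 0, "roll": 0, "claw": 50}
    - {"tx": -207, "ty": -204, "tz": 0, "roll": 0, "claw": 50}
    - {"tx": -249, "ty": -246, "tz": 0, "roll": 0, "claw": 50}
    - {"tx": -288, "ty": -285, "tz": 0, "roll": 0, "claw": 50}
    - {"tx": -324, "ty": -320, "tz": 0, "roll": 0, "claw": 50}
    - {"tx": -345, "ty": -341, "tz": 0, "roll": 0, "claw": 50}

```text
time: 6.65
tool_pos: [0.6072, 0.136, 0.1478]
tool_rot: [0.837, -0.547, 0.002, 0.001]
ft_force: [-0.5, 1.0, -0.9]
opening: 0.0589
```

```bash
python3 -c "
from h import *
plan(.6145,.1467,.012,-66.4)
s=observe();print(s['tool_pos'],s['opening'],s['ft_force'],s['dq'])"
```

```text
shift mm [ -7.4 -10.9 135.8] roll 0.001 (alt -3.141 ) jaw now -66.3 q7 -1.543 tilt [ 0.0019 -0.0033 -1.    ]
[0.60722977 0.13602179 0.14780189] 0.0588588148262949 [-0.49310239  0.98514387 -0.87994542] [-0.30136871  0.19511907  0.02420794 -0.33869849  0.0278605   0.16388969
 -0.29695425]
```

carry_out:
  targets:
    - {"tx": -7, "ty": -11, "tz": 20, "roll": 0, "claw": 50}
    - {"tx": -7, "ty": -11, "tz": 55, "roll": 0, "claw": 50}
    - {"tx": -7, "ty": -11, "tz": 90, "roll": 0, "claw": 50}
    - {"tx": -7, "ty": -11, "tz": 115, "roll": 0, "claw": 50}
    - {"tx": -7, "ty": -11, "tz": 128, "roll": 0, "claw": 50}
    - {"tx": -7, "ty": -11, "tz": 131, "roll": 0, "claw": 50}
    - {"tx": -7, "ty": -11, "tz": 131, "roll": 0, "claw": 50}

```text
time: 7.52
tool_pos: [0.6151, 0.1466, 0.0173]
tool_rot: [0.837, -0.547, 0.002, 0.001]
ft_force: [-1.3, 0.3, 0.3]
opening: 0.0587
```

```bash
python3 -c "
from h import *
plan(.6145,.1467,.0098,-66.4)
s=observe();print(s['tool_pos'],s['opening'],s['ft_force'])
cv2.imwrite('pics/w3.png',get_image('wrist')[:,:,::-1])"
```

```text
shift mm [-0.4  0.5  7.5] roll 0.001 (alt -3.141 ) jaw now -66.3 q7 -1.584 tilt [ 0.0026 -0.003  -1.    ]
[0.61514967 0.14656551 0.01728652] 0.05868196975927944 [-1.25601503  0.34047541  0.30883072]
```

View pics/w3.png

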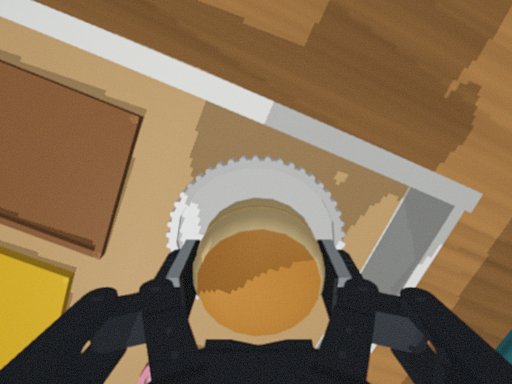

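carry_out:
  targets:
    - {"tx": 0, "ty": 0, "tz": 4, "roll": 0, "claw": 50}
    - {"tx": 0, "ty": 0, "tz": 6, "roll": 0, "claw": 50}
    - {"tx": 0, "ty": 0, "tz": 7, "roll": 0, "claw": 50}
    - {"tx": 0, "ty": 0, "tz": 7.5, "roll": 0, "claw": 50}
    - {"tx": 0, "ty": 0, "tz": 7.5, "roll": 0, "claw": 50}

```text
time: 8.2
tool_pos: [0.6154, 0.1466, 0.0101]
tool_rot: [0.837, -0.547, 0.002, 0.0]
ft_force: [0.8, -0.5, -0.2]
opening: 0.0586
```

carry_out:
  targets:
    - {"tx": 0, "ty": 0, "tz": 0.7, "roll": 0, "claw": 50}
    - {"tx": 0, "ty": 0, "tz": 1.4, "roll": 0, "claw": 50}
    - {"tx": 0, "ty": 0, "tz": 1.4, "roll": 0, "claw": 50}

```text
time: 8.57
tool_pos: [0.6156, 0.1467, 0.0098]
tool_rot: [0.837, -0.547, 0.002, 0.0]
ft_force: [-3.2, -0.4, 10.1]
opening: 0.0589
```

Contact (10 N). Release and rise.

carry_out:
  targets:
    - {"tx": 0, "ty": 0, "tz": 0, "roll": 0, "claw": 64}
    - {"tx": 0, "ty": 0, "tz": 0, "roll": 0, "claw": 74}
    - {"tx": 0, "ty": 0, "tz": 0, "roll": 0, "claw": 82}
    - {"tx": 0, "ty": 0, "tz": -5, "roll": 0, "claw": 82}
    - {"tx": 0, "ty": 0, "tz": -25, "roll": 0, "claw": 82}
    - {"tx": 0, "ty": 0, "tz": -60, "roll": 0, "claw": 82}
    - {"tx": 0, "ty": 0, "tz": -100, "roll": 0, "claw": 82}
    - {"tx": 0, "ty": 0, "tz": -135, "roll": 0, "claw": 82}
    - {"tx": 0, "ty": 0, "tz": -140, "roll": 0, "claw": 82}

```text
time: 9.7
tool_pos: [0.6173, 0.1477, 0.1543]
tool_rot: [0.837, -0.547, 0.004, -0.002]
ft_force: [0.4, 0.2, -0.7]
opening: 0.082
```

```bash
python3 -c "
from h import *
plan(.4265,-.218,.13,-66.4)
plan(.4265,-.218,.13,0)
s=observe();print(s['tool_pos'],s['opening'],s['ft_force'])
cv2.imwrite('pics/w4.png',get_image('wrist')[:,:,::-1])"
```

```text
shift mm [258.4 321.6  22.8] roll 0.001 (alt -3.141 ) jaw now -66.4 q7 -1.556 tilt [ 0.0097 -0.0011 -1.    ]
shift mm [258.4 321.6  22.8] roll -1.158 (alt 1.983 ) jaw now -66.4 q7 -1.556 tilt [ 0.0097 -0.0011 -1.    ]
[0.61729304 0.14769864 0.15428622] 0.0820142048178821 [ 0.43566953  0.20247628 -0.66025667]
```

View pics/w4.png

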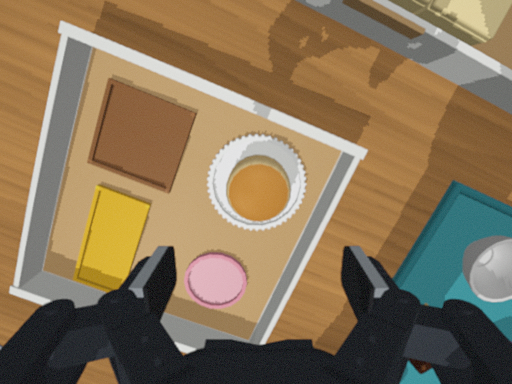

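carry_out:
  targets:
    - {"tx": 13, "ty": 16, "tz": 0, "roll": 0, "claw": 82}
    - {"tx": 39, "ty": 48, "tz": 0, "roll": 0, "claw": 82}
    - {"tx": 72, "ty": 90, "tz": 0, "roll": 0, "claw": 82}
    - {"tx": 108, "ty": 134, "tz": 0, "roll": 0, "claw": 82}
    - {"tx": 144, "ty": 180, "tz": 3, "roll": 0, "claw": 82}
    - {"tx": 180, "ty": 224, "tz": 8, "roll": 0, "claw": 82}
    - {"tx": 213, "ty": 265, "tz": 13, "roll": 0, "claw": 82}
    - {"tx": 240, "ty": 299, "tz": 18, "roll": 0, "claw": 82}
    - {"tx": 256, "ty": 318, "tz": 22, "roll": 0, "claw": 82}
    - {"tx": 258, "ty": 322, "tz": 22, "roll": 0, "claw": 82}

```text
time: 11.0
tool_pos: [0.422, -0.2199, 0.1292]
tool_rot: [0.836, -0.549, 0.002, -0.001]
ft_force: [0.1, 1.1, 0.1]
opening: 0.0816
```

```bash
python3 -c "
from h import *
plan(.4265,-.218,.013,-66.4)
cp=camera_params('wrist');im=get_image('wrist').copy()
P=pts(('c',[(.022,.0),(.022,.05)]),.4265,-.218,0,.005)
for u,v in proj(cp,P): 
    if 0<=u<512 and 0<=v<384: cv2.circle(im,(int(u),int(v)),1,(0,0,255),-1)
cv2.imwrite('pics/w5.png',im[:,:,::-1])"
```

```text
shift mm [ -0.4  -4.5 116.2] roll -0.004 (alt 3.138 ) jaw now -66.6 q7 -0.836 tilt [ 0.0046 -0.0015 -1.    ]
```

View pics/w5.png

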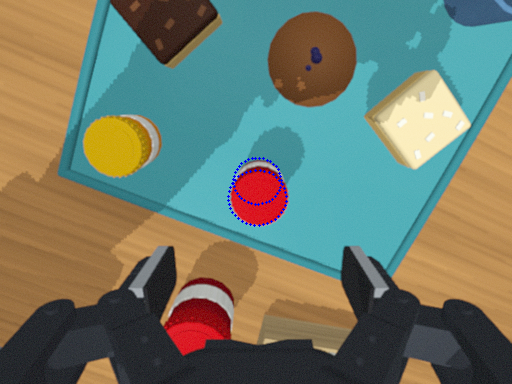

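carry_out:
  targets:
    - {"tx": 0, "ty": -4.5, "tz": 30, "roll": 0, "claw": 82}
    - {"tx": 0, "ty": -4.5, "tz": 65, "roll": 0, "claw": 82}
    - {"tx": 0, "ty": -4.5, "tz": 95, "roll": 0, "claw": 82}
    - {"tx": 0, "ty": -4.5, "tz": 113, "roll": 0, "claw": 82}
    - {"tx": 0, "ty": -4.5, "tz": 116, "roll": 0, "claw": 65}
    - {"tx": 0, "ty": -4.5, "tz": 116, "roll": 0, "claw": 50}
    - {"tx": 0, "ty": -4.5, "tz": 116, "roll": 0, "claw": 36}
    - {"tx": 0, "ty": -4.5, "tz": 116, "roll": 0, "claw": 36}
    - {"tx": 0, "ty": -4.5, "tz": 116, "roll": 0, "claw": 36}
    - {"tx": 0, "ty": -4.5, "tz": 116, "roll": 0, "claw": 36}
  grip_force: 30

```text
time: 12.3
tool_pos: [0.4282, -0.2174, 0.0143]
tool_rot: [0.836, -0.548, 0.003, -0.001]
ft_force: [-0.7, 0.9, 6.7]
opening: 0.0433
```

carry_out:
  targets:
    - {"tx": 0, "ty": 0, "tz": 0, "roll": 0, "claw": 36}
    - {"tx": 0, "ty": 0, "tz": -8, "roll": 0, "claw": 36}
    - {"tx": 0, "ty": 0, "tz": -25, "roll": 0, "claw": 36}
    - {"tx": 0, "ty": 0, "tz": -50, "roll": 0, "claw": 36}
    - {"tx": 0, "ty": 0, "tz": -85, "roll": 0, "claw": 36}
    - {"tx": 0, "ty": 0, "tz": -120, "roll": 0, "claw": 36}
    - {"tx": 0, "ty": 0, "tz": -140, "roll": 0, "claw": 36}
    - {"tx": 0, "ty": 0, "tz": -140, "roll": 0, "claw": 36}
    - {"tx": 0, "ty": 0, "tz": -140, "roll": 0, "claw": 36}

```text
time: 13.42
tool_pos: [0.4267, -0.217, 0.1539]
tool_rot: [0.836, -0.548, 0.003, -0.001]
ft_force: [-0.1, -0.5, -1.0]
opening: 0.043
```

```bash
python3 -c "
from h import *
plan(.495,.1437,.15,-66.4)
s=observe();print(s['tool_pos'],s['opening'],s['ft_force'])
cv2.imwrite('pics/w6.png',get_image('wrist')[:,:,::-1])"
```

```text
shift mm [-303.7 -206.3    3.9] roll -0.002 (alt 3.139 ) jaw now -66.5 q7 -0.838 tilt [ 0.0059 -0.0013 -1.    ]
[ 0.42674681 -0.21698661  0.15394634] 0.043044792587043496 [-0.11156613 -0.53585234 -0.96495645]
```

View pics/w6.png

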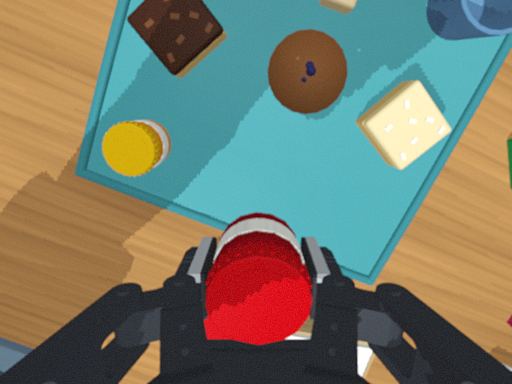

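carry_out:
  targets:
    - {"tx": -12, "ty": -8, "tz": 0, "roll": 0, "claw": 36}
    - {"tx": -40, "ty": -27, "tz": 0, "roll": 0, "claw": 36}
    - {"tx": -78, "ty": -53, "tz": 0, "roll": 0, "claw": 36}
    - {"tx": -120, "ty": -81, "tz": 0, "roll": 0, "claw": 36}
    - {"tx": -165, "ty": -112, "tz": 0, "roll": 0, "claw": 36}
    - {"tx": -210, "ty": -143, "tz": 0, "roll": 0, "claw": 36}
    - {"tx": -250, "ty": -170, "tz": 0, "roll": 0, "claw": 36}
    - {"tx": -282, "ty": -191, "tz": 0, "roll": 0, "claw": 36}
    - {"tx": -300, "ty": -204, "tz": 2, "roll": 0, "claw": 36}
    - {"tx": -304, "ty": -206, "tz": 4, "roll": 0, "claw": 36}

```text
time: 14.72
tool_pos: [0.4935, 0.1465, 0.1489]
tool_rot: [0.837, -0.547, 0.002, -0.001]
ft_force: [-0.1, -1.3, -0.8]
opening: 0.043
```

```bash
python3 -c "
from h import *
plan(.495,.1437,.0175,-66.4)
s=observe();print(s['tool_pos'],s['opening'],s['ft_force'])
cv2.imwrite('pics/w7.png',get_image('wrist')[:,:,::-1])"
```

```text
shift mm [  3.    0.2 131.4] roll 0.001 (alt -3.14 ) jaw now -66.3 q7 -1.656 tilt [ 3.9e-03 -3.0e-04 -1.0e+00]
[0.49349809 0.14653727 0.14886286] 0.04296458419951855 [-0.10800558 -1.32023326 -0.75168859]
```

View pics/w7.png

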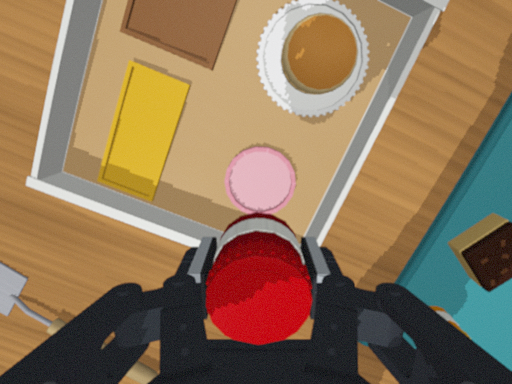

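carry_out:
  targets:
    - {"tx": 3, "ty": 0, "tz": 20, "roll": 0, "claw": 36}
    - {"tx": 3, "ty": 0, "tz": 55, "roll": 0, "claw": 36}
    - {"tx": 3, "ty": 0, "tz": 90, "roll": 0, "claw": 36}
    - {"tx": 3, "ty": 0, "tz": 115, "roll": 0, "claw": 36}
    - {"tx": 3, "ty": 0, "tz": 126, "roll": 0, "claw": 36}
    - {"tx": 3, "ty": 0, "tz": 128, "roll": 0, "claw": 36}
    - {"tx": 3, "ty": 0, "tz": 128, "roll": 0, "claw": 36}

```text
time: 15.65
tool_pos: [0.4955, 0.1426, 0.0214]
tool_rot: [0.837, -0.548, 0.002, -0.001]
ft_force: [0.7, -0.5, -0.8]
opening: 0.0435
```

```bash
python3 -c "
from h import *
plan(.495,.1437,.0165,-66.4)
s=observe();print(s['tool_pos'],s['opening'],s['ft_force'])
cv2.imwrite('pics/w8.png',get_image('wrist')[:,:,::-1])"
```

```text
shift mm [-1.2  0.   4.9] roll -0.0 (alt 3.142 ) jaw now -66.4 q7 -1.715 tilt [ 4.5e-03 -6.0e-04 -1.0e+00]
[0.49549087 0.14258835 0.0213532 ] 0.043488072105573115 [ 0.71597299 -0.50753469 -0.76497351]
```

View pics/w8.png

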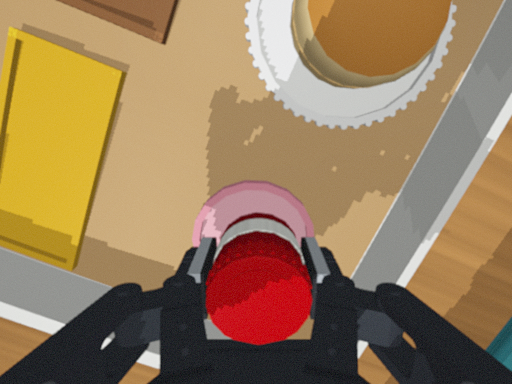

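carry_out:
  targets:
    - {"tx": -1, "ty": 0, "tz": 2.5, "roll": 0, "claw": 36}
    - {"tx": -1, "ty": 0, "tz": 4, "roll": 0, "claw": 36}
    - {"tx": -1, "ty": 0, "tz": 4.7, "roll": 0, "claw": 36}
    - {"tx": -1, "ty": 0, "tz": 5.2, "roll": 0, "claw": 36}
    - {"tx": -1, "ty": 0, "tz": 5.2, "roll": 0, "claw": 36}

```text
time: 16.32
tool_pos: [0.4953, 0.1436, 0.0168]
tool_rot: [0.837, -0.548, 0.002, -0.001]
ft_force: [-2.7, -0.6, 6.0]
opening: 0.0432
```

Touching with 6 N; release.

carry_out:
  targets:
    - {"tx": 0, "ty": 0, "tz": 0, "roll": 0, "claw": 50}
    - {"tx": 0, "ty": 0, "tz": 0, "roll": 0, "claw": 62}
    - {"tx": 0, "ty": 0, "tz": 0, "roll": 0, "claw": 68}
    - {"tx": 0, "ty": 0, "tz": -4, "roll": 0, "claw": 68}
    - {"tx": 0, "ty": 0, "tz": -20, "roll": 0, "claw": 68}
    - {"tx": 0, "ty": 0, "tz": -50, "roll": 0, "claw": 68}
    - {"tx": 0, "ty": 0, "tz": -90, "roll": 0, "claw": 75}
    - {"tx": 0, "ty": 0, "tz": -125, "roll": 0, "claw": 82}
    - {"tx": 0, "ty": 0, "tz": -133, "roll": 0, "claw": 82}

```text
time: 17.45
tool_pos: [0.4962, 0.1442, 0.153]
tool_rot: [0.837, -0.548, 0.004, -0.003]
ft_force: [0.7, 0.3, -0.0]
opening: 0.082
```

```bash
python3 -c "
from h import *
plan(.5255,-.1035,.13,61)
plan(.5255,-.1035,.13,-29)
s=observe();print(s['tool_pos'],s['opening'],s['ft_force'])
cv2.imwrite('pics/w9.png',get_image('wrist')[:,:,::-1])"
```

```text
shift mm [238.7  72.5  23.1] roll 0.918 (alt -2.224 ) jaw now -66.4 q7 -1.653 tilt [ 9.8e-03  8.0e-04 -1.0e+00]
shift mm [238.7  72.5  23.1] roll -0.653 (alt 2.489 ) jaw now -66.4 q7 -1.653 tilt [ 9.8e-03  8.0e-04 -1.0e+00]
[0.49620685 0.1442272  0.1530339 ] 0.08203648602954866 [ 0.66333406  0.32139738 -0.00099888]
```

View pics/w9.png

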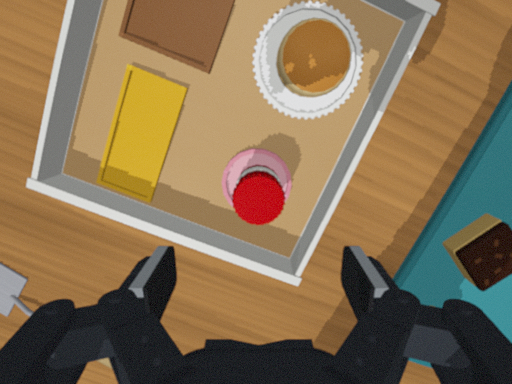

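carry_out:
  targets:
    - {"tx": 14, "ty": 4, "tz": 0, "roll": -0.06, "claw": 82}
    - {"tx": 45, "ty": 14, "tz": 0, "roll": -0.15, "claw": 82}
    - {"tx": 85, "ty": 26, "tz": 0, "roll": -0.28, "claw": 82}
    - {"tx": 130, "ty": 39, "tz": 5, "roll": -0.41, "claw": 82}
    - {"tx": 175, "ty": 53, "tz": 10, "roll": -0.52, "claw": 82}
    - {"tx": 212, "ty": 64, "tz": 16, "roll": -0.6, "claw": 82}
    - {"tx": 233, "ty": 71, "tz": 21, "roll": -0.645, "claw": 82}
    - {"tx": 238.5, "ty": 72.5, "tz": 23, "roll": -0.653, "claw": 82}
    - {"tx": 238.5, "ty": 72.5, "tz": 23, "roll": -0.653, "claw": 82}

```text
time: 18.62
tool_pos: [0.5246, -0.1027, 0.1292]
tool_rot: [0.968, -0.25, 0.004, -0.002]
ft_force: [-1.3, 1.1, 0.2]
opening: 0.0822
```

```bash
python3 -c "
from h import *
plan(.5255,-.1035,.008,-29)
cp=camera_params('wrist');im=get_image('wrist').copy()
ms=models.regions_of('wrist','chocolate_square')
for r in ms:
    f=fit(cp,r['mask'],K['chocolate_square'][0],.005,.5255,-.1035,np.radians(-29));print(f,r['score'],r['rect'])
P=pts(K['chocolate_square'][0],.5255,-.1035,np.radians(-29),.005)
for u,v in proj(cp,P): 
    if 0<=u<512 and 0<=v<384: cv2.circle(im,(int(u),int(v)),2,(0,0,255),-1)
cv2.imwrite('pics/w10.png',im[:,:,::-1])"
```

```text
shift mm [  0.4   0.9 121.2] roll -0.0 (alt 3.141 ) jaw now -29.0 q7 -0.584 tilt [ 0.0078  0.0012 -1.    ]
[ 5.25682392e-01 -1.02425604e-01 -2.73314551e+01  2.59054713e-02] 0.79 [223.2, 156.4, 290.3, 229.9]
```

View pics/w10.png

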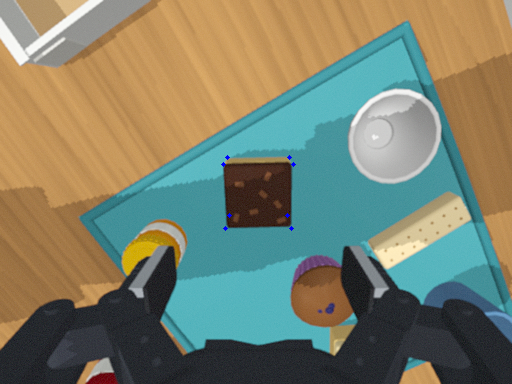

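carry_out:
  targets:
    - {"tx": 0.5, "ty": 0, "tz": 30, "roll": 0, "claw": 82}
    - {"tx": 0.5, "ty": 0, "tz": 65, "roll": 0, "claw": 82}
    - {"tx": 0.5, "ty": 0, "tz": 98, "roll": 0, "claw": 82}
    - {"tx": 0.5, "ty": 0, "tz": 117, "roll": 0, "claw": 82}
    - {"tx": 0.5, "ty": 0, "tz": 122, "roll": 0, "claw": 75}
    - {"tx": 0.5, "ty": 0, "tz": 122, "roll": 0, "claw": 62}
    - {"tx": 0.5, "ty": 0, "tz": 122, "roll": 0, "claw": 48}
    - {"tx": 0.5, "ty": 0, "tz": 122, "roll": 0, "claw": 48}
    - {"tx": 0.5, "ty": 0, "tz": 122, "roll": 0, "claw": 48}
    - {"tx": 0.5, "ty": 0, "tz": 122, "roll": 0, "claw": 48}
  grip_force: 25

```text
time: 19.98
tool_pos: [0.5275, -0.1021, 0.0087]
tool_rot: [0.968, -0.25, 0.005, -0.002]
ft_force: [-0.3, 0.7, 6.5]
opening: 0.0555
```

carry_out:
  targets:
    - {"tx": 0, "ty": 0, "tz": 0, "roll": 0, "claw": 48}
    - {"tx": 0, "ty": 0, "tz": -8, "roll": 0, "claw": 48}
    - {"tx": 0, "ty": 0, "tz": -25, "roll": 0, "claw": 48}
    - {"tx": 0, "ty": 0, "tz": -50, "roll": 0, "claw": 48}
    - {"tx": 0, "ty": 0, "tz": -85, "roll": 0, "claw": 48}
    - {"tx": 0, "ty": 0, "tz": -120, "roll": 0, "claw": 48}
    - {"tx": 0, "ty": 0, "tz": -142, "roll": 0, "claw": 48}
    - {"tx": 0, "ty": 0, "tz": -142, "roll": 0, "claw": 48}
    - {"tx": 0, "ty": 0, "tz": -142, "roll": 0, "claw": 48}

```text
time: 21.1
tool_pos: [0.5254, -0.1022, 0.1504]
tool_rot: [0.968, -0.25, 0.005, -0.002]
ft_force: [-0.1, -0.4, -0.5]
opening: 0.0555
```

```bash
python3 -c "
from h import *
plan(.612,.2665,.15,1.3)
s=observe();print(s['tool_pos'],s['opening'],s['ft_force'])
cv2.imwrite('pics/w11.png',get_image('wrist')[:,:,::-1])"
```

```text
shift mm [-102.5 -364.6    1.6] roll -0.527 (alt 2.614 ) jaw now -28.9 q7 -0.574 tilt [ 9.8e-03  9.0e-04 -1.0e+00]
[ 0.52539052 -0.10223487  0.15039559] 0.05550043734598302 [-0.0767923  -0.3812287  -0.48816016]
```

View pics/w11.png

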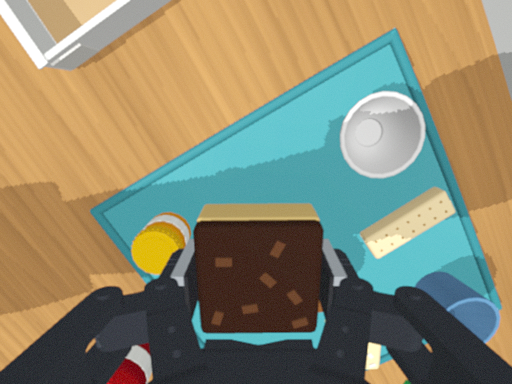

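carry_out:
  targets:
    - {"tx": -4, "ty": -13, "tz": 0, "roll": -0.02, "claw": 48}
    - {"tx": -13, "ty": -45, "tz": 0, "roll": -0.08, "claw": 48}
    - {"tx": -26, "ty": -92, "tz": 0, "roll": -0.15, "claw": 48}
    - {"tx": -40, "ty": -143, "tz": 0, "roll": -0.22, "claw": 48}
    - {"tx": -55, "ty": -195, "tz": 0, "roll": -0.29, "claw": 48}
    - {"tx": -69, "ty": -247, "tz": 0, "roll": -0.36, "claw": 48}
    - {"tx": -83, "ty": -295, "tz": 0, "roll": -0.43, "claw": 48}
    - {"tx": -94, "ty": -335, "tz": 0, "roll": -0.49, "claw": 48}
    - {"tx": -101, "ty": -358, "tz": 1, "roll": -0.52, "claw": 48}
    - {"tx": -102.5, "ty": -364.5, "tz": 2, "roll": -0.527, "claw": 48}

```text
time: 22.4
tool_pos: [0.6103, 0.2696, 0.1482]
tool_rot: [1.0, 0.013, 0.004, -0.001]
ft_force: [-0.3, -1.0, -0.8]
opening: 0.0557
```

```bash
python3 -c "
from h import *
plan(.612,.2665,.0145,1.3)
s=observe();print(s['tool_pos'],s['opening'],s['ft_force'])
cp=camera_params('wrist')
for t,yaw in [('square_case',.02),('long_case',.02)]:
  im=get_image('wrist')
  for r in models.regions_of('wrist',t)[:2]: print(t,r['score'],r['rect'],fit(cp,r['mask'],K[t][0],.0055,*((.612,.2665) if t[0]=='s' else (.492,.263)),yaw))
cv2.imwrite('pics/w12.png',im[:,:,::-1])"
```

```text
shift mm [  0.6   3.4 133.7] roll 0.004 (alt -3.138 ) jaw now 1.5 q7 -0.717 tilt [ 0.0071  0.0023 -1.    ]
[0.61034674 0.26959005 0.14815073] 0.05574789193895043 [-0.32785365 -1.0295204  -0.7624313 ]
square_case 0.71 [212.9, 135.5, 305.9, 204.3] [0.61248223 0.26827146 1.31782981 0.23343289]
long_case 0.6 [74.2, 149.1, 197.9, 212.4] [0.49170495 0.26774115 1.85672054 0.00535735]
```

View pics/w12.png

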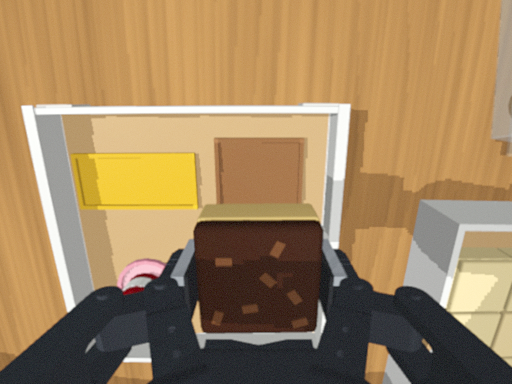

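carry_out:
  targets:
    - {"tx": 0.5, "ty": 3, "tz": 20, "roll": 0.004, "claw": 48}
    - {"tx": 0.5, "ty": 3, "tz": 55, "roll": 0.004, "claw": 48}
    - {"tx": 0.5, "ty": 3, "tz": 90, "roll": 0.004, "claw": 48}
    - {"tx": 0.5, "ty": 3, "tz": 118, "roll": 0.004, "claw": 48}
    - {"tx": 0.5, "ty": 3, "tz": 130, "roll": 0.004, "claw": 48}
    - {"tx": 0.5, "ty": 3, "tz": 132, "roll": 0.004, "claw": 48}
    - {"tx": 0.5, "ty": 3, "tz": 132, "roll": 0.004, "claw": 48}

```text
time: 23.48
tool_pos: [0.6139, 0.262, 0.0175]
tool_rot: [1.0, 0.008, 0.005, -0.0]
ft_force: [-0.7, -0.4, -0.5]
opening: 0.0556
```

```bash
python3 -c "
from h import *
plan(.612,.267,.011,1.3)
s=observe();print(s['tool_pos'],s['opening'],s['ft_force'])
cv2.imwrite('pics/w13.png',get_image('wrist')[:,:,::-1])"
```

```text
shift mm [-1.9 -5.   6.5] roll -0.006 (alt 3.135 ) jaw now 0.9 q7 -0.776 tilt [ 9.4e-03  3.0e-04 -1.0e+00]
[0.61388942 0.26199645 0.01748697] 0.055642809559807264 [-0.73261688 -0.40386748 -0.47609605]
```

View pics/w13.png

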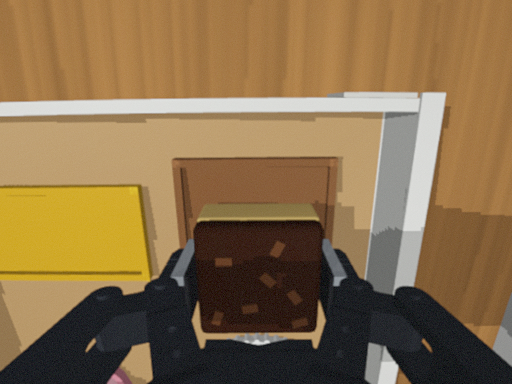

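carry_out:
  targets:
    - {"tx": -0.5, "ty": -2.5, "tz": 0, "roll": -0.004, "claw": 48}
    - {"tx": -1, "ty": -5, "tz": 1, "roll": -0.006, "claw": 48}
    - {"tx": -1, "ty": -5, "tz": 3, "roll": -0.006, "claw": 48}
    - {"tx": -1, "ty": -5, "tz": 4.5, "roll": -0.006, "claw": 48}
    - {"tx": -1, "ty": -5, "tz": 5.5, "roll": -0.006, "claw": 48}
    - {"tx": -1, "ty": -5, "tz": 6, "roll": -0.006, "claw": 48}
    - {"tx": -1, "ty": -5, "tz": 6, "roll": -0.006, "claw": 48}

```text
time: 24.4
tool_pos: [0.613, 0.2671, 0.0117]
tool_rot: [1.0, 0.011, 0.005, -0.0]
ft_force: [0.7, -0.3, -0.1]
opening: 0.0553
```

```bash
python3 -c "
from h import *
plan(.612,.267,.011,1.3)
s=observe();print(s['tool_pos'],s['opening'],s['ft_force'])
cv2.imwrite('pics/w14.png',get_image('wrist')[:,:,::-1])"
```

```text
shift mm [-1.   0.1  0.7] roll -0.0 (alt 3.141 ) jaw now 1.3 q7 -0.781 tilt [ 9.8e-03  5.0e-04 -1.0e+00]
[0.6130012  0.26710294 0.01168343] 0.055253744267773054 [ 0.72683866 -0.29455366 -0.10235223]
```

View pics/w14.png

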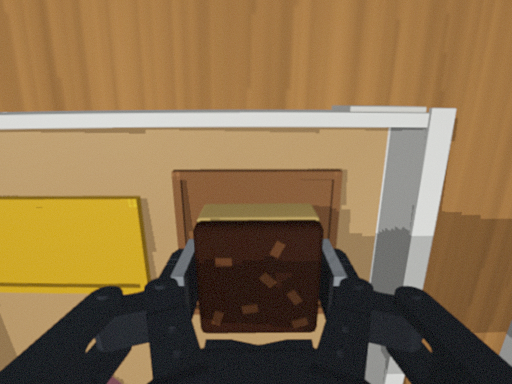

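carry_out:
  targets:
    - {"tx": -0.5, "ty": -1.5, "tz": 0, "roll": 0, "claw": 48}
    - {"tx": -0.5, "ty": -1.5, "tz": 0.7, "roll": 0, "claw": 48}
    - {"tx": -0.5, "ty": -1.5, "tz": 1.4, "roll": 0, "claw": 48}
    - {"tx": -0.5, "ty": -1.5, "tz": 1.4, "roll": 0, "claw": 48}

```text
time: 24.95
tool_pos: [0.6124, 0.269, 0.0113]
tool_rot: [1.0, 0.011, 0.005, -0.0]
ft_force: [-2.5, -0.7, 6.8]
opening: 0.0557
```

carry_out:
  targets:
    - {"tx": 0, "ty": 0, "tz": 0, "roll": 0, "claw": 62}
    - {"tx": 0, "ty": 0, "tz": 0, "roll": 0, "claw": 70}
    - {"tx": 0, "ty": 0, "tz": 0, "roll": 0, "claw": 74}
    - {"tx": 0, "ty": 0, "tz": -4, "roll": 0, "claw": 74}
    - {"tx": 0, "ty": 0, "tz": -20, "roll": 0, "claw": 74}
    - {"tx": 0, "ty": 0, "tz": -50, "roll": 0, "claw": 74}
    - {"tx": 0, "ty": 0, "tz": -90, "roll": 0, "claw": 74}
    - {"tx": 0, "ty": 0, "tz": -130, "roll": 0, "claw": 60}
    - {"tx": 0, "ty": 0, "tz": -140, "roll": 0, "claw": 50}
    - {"tx": 0, "ty": 0, "tz": -140, "roll": 0, "claw": 50}

```text
time: 26.2
tool_pos: [0.6114, 0.269, 0.1523]
tool_rot: [1.0, 0.011, 0.006, -0.0]
ft_force: [0.2, 0.5, 0.9]
opening: 0.05
```

```bash
python3 -c "
from h import *
plan(.6377,-.2119,.13,95.5)
s=observe();print(s['tool_pos'],s['opening'],s['ft_force'])
cv2.imwrite('pics/w15.png',get_image('wrist')[:,:,::-1])
cv2.imwrite('pics/t15.png',get_image('top')[:,:,::-1])"
```

```text
shift mm [ 15.2 481.4  22.1] roll 1.497 (alt -1.644 ) jaw now 1.3 q7 -0.72 tilt [ 0.0114  0.0011 -0.9999]
[0.6114201  0.26900504 0.15232884] 0.04997585991400555 [0.18507884 0.50686245 0.85544083]
```

View pics/w15.png

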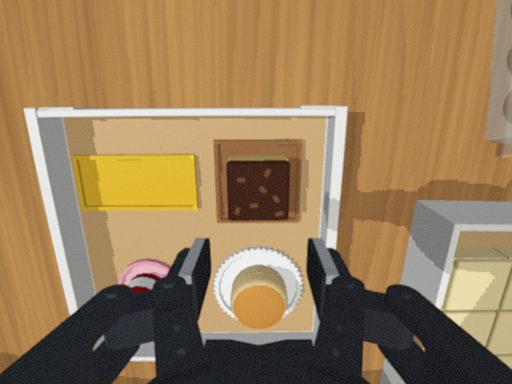

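View pics/t15.png

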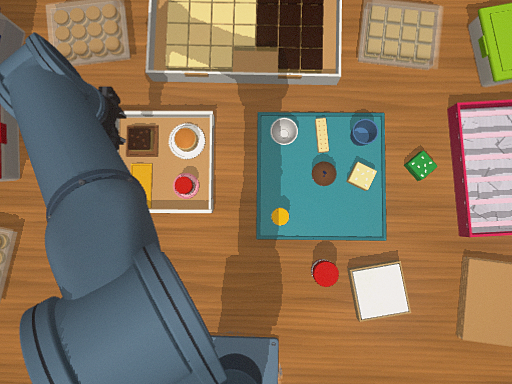

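carry_out:
  targets:
    - {"tx": 1, "ty": 15, "tz": 0, "roll": 0.07, "claw": 50}
    - {"tx": 2, "ty": 50, "tz": 0, "roll": 0.22, "claw": 50}
    - {"tx": 4, "ty": 100, "tz": 0, "roll": 0.39, "claw": 50}
    - {"tx": 5, "ty": 155, "tz": 0, "roll": 0.56, "claw": 50}
    - {"tx": 7, "ty": 210, "tz": 0, "roll": 0.73, "claw": 50}
    - {"tx": 8, "ty": 265, "tz": 0, "roll": 0.9, "claw": 50}
    - {"tx": 10, "ty": 320, "tz": 0, "roll": 1.07, "claw": 50}
    - {"tx": 12, "ty": 375, "tz": 5, "roll": 1.23, "claw": 50}
    - {"tx": 13, "ty": 425, "tz": 10, "roll": 1.37, "claw": 50}
    - {"tx": 14, "ty": 460, "tz": 15, "roll": 1.46, "claw": 50}

```text
time: 27.55
tool_pos: [0.6336, -0.194, 0.1339]
tool_rot: [0.751, -0.66, 0.002, -0.001]
ft_force: [-0.1, -0.6, -0.2]
opening: 0.0499
```

```bash
python3 -c "
from h import *
plan(.6377,-.2119,.12,95.5)"
```

```text
shift mm [18.2 -1.7 13.9] roll 0.032 (alt -3.11 ) jaw now -82.7 q7 -1.262 tilt [ 5.5e-03 -9.0e-04 -1.0e+00]
```

carry_out:
  targets:
    - {"tx": 14, "ty": -1.5, "tz": 8, "roll": 0.02, "claw": 50}
    - {"tx": 18, "ty": -1.5, "tz": 14, "roll": 0.032, "claw": 50}
    - {"tx": 18, "ty": -1.5, "tz": 14, "roll": 0.032, "claw": 50}
    - {"tx": 18, "ty": -1.5, "tz": 14, "roll": 0.032, "claw": 50}

```text
time: 28.05
tool_pos: [0.6381, -0.2095, 0.1201]
tool_rot: [0.741, -0.671, 0.002, -0.002]
ft_force: [-0.6, 0.4, 0.6]
opening: 0.0501
```

```bash
python3 -c "
from h import *
plan(.6377,-.2119,.010,95.5)
cp=camera_params('wrist');im=get_image('wrist').copy()
for r in models.regions_of('wrist','shortbread'):
    f=fit(cp,r['mask'],K['shortbread'][0],.005,.6377,-.2119,np.radians(5));print(f,r['score'],r['rect'])
P=pts(K['shortbread'][0],.6377,-.2119,np.radians(5.5),.005)
for u,v in proj(cp,P): 
    if 0<=u<512 and 0<=v<384: cv2.circle(im,(int(u),int(v)),2,(0,0,255),-1)
cv2.imwrite('pics/w16.png',im[:,:,::-1])"
```

```text
shift mm [  2.3   1.3 110.1] roll 0.003 (alt -3.139 ) jaw now -84.3 q7 -1.265 tilt [ 6.e-03  2.e-04 -1.e+00]
[ 0.63823813 -0.21128507  6.3554789   0.03175284] 0.88 [244.3, 139.1, 276.8, 244.4]
```

View pics/w16.png

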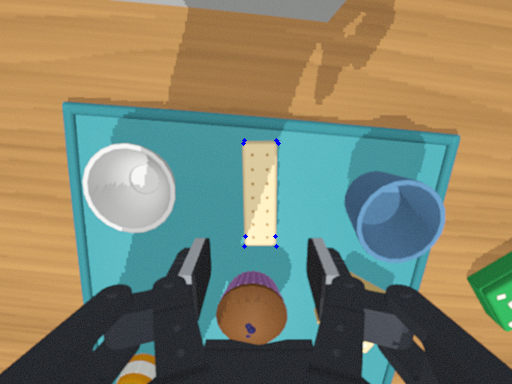

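carry_out:
  targets:
    - {"tx": 1.5, "ty": 1, "tz": 30, "roll": 0.005, "claw": 50}
    - {"tx": 1.5, "ty": 1, "tz": 65, "roll": 0.005, "claw": 50}
    - {"tx": 1.5, "ty": 1, "tz": 92, "roll": 0.005, "claw": 50}
    - {"tx": 1.5, "ty": 1, "tz": 107, "roll": 0.005, "claw": 50}
    - {"tx": 1.5, "ty": 1, "tz": 110, "roll": 0.005, "claw": 50}
    - {"tx": 1.5, "ty": 1, "tz": 110, "roll": 0.005, "claw": 36}
    - {"tx": 1.5, "ty": 1, "tz": 110, "roll": 0.005, "claw": 22}
    - {"tx": 1.5, "ty": 1, "tz": 110, "roll": 0.005, "claw": 22}
    - {"tx": 1.5, "ty": 1, "tz": 110, "roll": 0.005, "claw": 22}
    - {"tx": 1.5, "ty": 1, "tz": 110, "roll": 0.005, "claw": 22}
  grip_force: 25

```text
time: 29.4
tool_pos: [0.6389, -0.2123, 0.0118]
tool_rot: [0.739, -0.673, 0.003, -0.002]
ft_force: [-0.2, 0.2, 7.2]
opening: 0.0275
```

carry_out:
  targets:
    - {"tx": 0, "ty": 0, "tz": 0, "roll": 0, "claw": 22}
    - {"tx": 0, "ty": 0, "tz": -6, "roll": 0, "claw": 22}
    - {"tx": 0, "ty": 0, "tz": -18, "roll": 0, "claw": 22}
    - {"tx": 0, "ty": 0, "tz": -40, "roll": 0, "claw": 22}
    - {"tx": 0, "ty": 0, "tz": -75, "roll": 0, "claw": 22}
    - {"tx": 0, "ty": 0, "tz": -110, "roll": 0, "claw": 22}
    - {"tx": 0, "ty": 0, "tz": -135, "roll": 0, "claw": 22}
    - {"tx": 0, "ty": 0, "tz": -138, "roll": 0, "claw": 22}
    - {"tx": 0, "ty": 0, "tz": -138, "roll": 0, "claw": 22}

```text
time: 30.52
tool_pos: [0.6374, -0.2121, 0.1498]
tool_rot: [0.739, -0.674, 0.003, -0.002]
ft_force: [-0.5, -0.2, -1.0]
opening: 0.0273
```

```bash
python3 -c "
from h import *
plan(.492,.264,.15,91.5)
s=observe();print(s['tool_pos'],s['opening'],s['ft_force'])
cv2.imwrite('pics/w17.png',get_image('wrist')[:,:,::-1])"
```

```text
shift mm [-487.5  100.6   -1.9] roll 0.067 (alt -3.075 ) jaw now -84.7 q7 -1.264 tilt [ 0.0083 -0.001  -1.    ]
[ 0.63743522 -0.21206193  0.14976461] 0.027295444203420668 [-0.48862567 -0.20815143 -0.99316346]
```

View pics/w17.png

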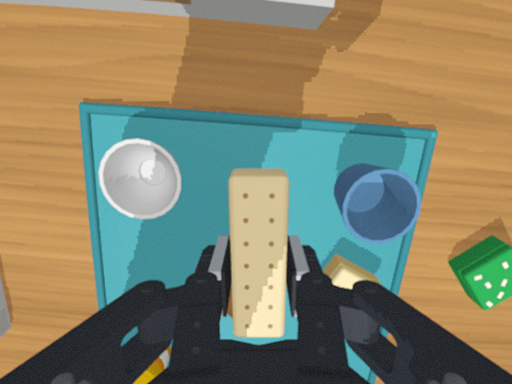

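carry_out:
  targets:
    - {"tx": -18, "ty": 4, "tz": 0, "roll": 0, "claw": 22}
    - {"tx": -55, "ty": 11, "tz": 0, "roll": 0.01, "claw": 22}
    - {"tx": -103, "ty": 21, "tz": 0, "roll": 0.015, "claw": 22}
    - {"tx": -157, "ty": 32, "tz": 0, "roll": 0.02, "claw": 22}
    - {"tx": -212, "ty": 44, "tz": 0, "roll": 0.03, "claw": 22}
    - {"tx": -267, "ty": 55, "tz": 0, "roll": 0.04, "claw": 22}
    - {"tx": -322, "ty": 66, "tz": 0, "roll": 0.045, "claw": 22}
    - {"tx": -375, "ty": 77, "tz": 0, "roll": 0.05, "claw": 22}
    - {"tx": -422, "ty": 87, "tz": 0, "roll": 0.06, "claw": 22}
    - {"tx": -455, "ty": 94, "tz": 0, "roll": 0.067, "claw": 22}

```text
time: 31.82
tool_pos: [0.4983, 0.2357, 0.147]
tool_rot: [0.717, -0.697, 0.002, -0.002]
ft_force: [0.3, -0.7, -0.4]
opening: 0.0274
```

```bash
python3 -c "
from h import *
plan(.492,.264,.05,91.5)"
```

```text
shift mm [-28.5   5.9  96.9] roll 0.003 (alt -3.138 ) jaw now -88.3 q7 -2.142 tilt [ 4.9e-03 -3.0e-04 -1.0e+00]
```

carry_out:
  targets:
    - {"tx": -20, "ty": 4, "tz": 5, "roll": 0, "claw": 22}
    - {"tx": -28, "ty": 6, "tz": 25, "roll": 0.003, "claw": 22}
    - {"tx": -28.5, "ty": 6, "tz": 50, "roll": 0.003, "claw": 22}
    - {"tx": -28.5, "ty": 6, "tz": 67, "roll": 0.003, "claw": 22}
    - {"tx": -28.5, "ty": 6, "tz": 67, "roll": 0.003, "claw": 22}
    - {"tx": -28.5, "ty": 6, "tz": 67, "roll": 0.003, "claw": 22}

```text
time: 32.58
tool_pos: [0.492, 0.2642, 0.0805]
tool_rot: [0.716, -0.698, 0.002, -0.002]
ft_force: [-0.6, -0.3, 0.6]
opening: 0.0275
```

```bash
python3 -c "
from h import *
plan(.492,.264,.02,91.5)
cp=camera_params('wrist');im=get_image('wrist').copy()
for yc,col in ((.264,(0,0,255)),):
  for u,v in proj(cp,pts(('b',(.118,.056,.006)),.492,yc,np.radians(1.5),.0055)):
    if 0<=u<512 and 0<=v<384: cv2.circle(im,(int(u),int(v)),2,col,-1)
cv2.imwrite('pics/w18.png',im[:,:,::-1])"
```

```text
shift mm [ 0.2  0.3 60.5] roll 0.0 (alt -3.142 ) jaw now -88.5 q7 -2.215 tilt [ 5.5e-03  2.0e-04 -1.0e+00]
```

View pics/w18.png

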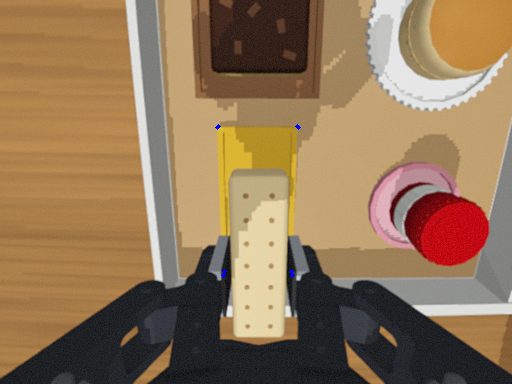

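carry_out:
  targets:
    - {"tx": 0, "ty": 0, "tz": 20, "roll": 0, "claw": 22}
    - {"tx": 0, "ty": 0, "tz": 42, "roll": 0, "claw": 22}
    - {"tx": 0, "ty": 0, "tz": 56, "roll": 0, "claw": 22}
    - {"tx": 0, "ty": 0, "tz": 61, "roll": 0, "claw": 22}
    - {"tx": 0, "ty": 0, "tz": 63, "roll": 0, "claw": 22}
    - {"tx": 0, "ty": 0, "tz": 64.5, "roll": 0, "claw": 22}
    - {"tx": 0, "ty": 0, "tz": 65.5, "roll": 0, "claw": 22}
    - {"tx": 0, "ty": 0, "tz": 65.5, "roll": 0, "claw": 22}

```text
time: 33.62
tool_pos: [0.4928, 0.2644, 0.0154]
tool_rot: [0.716, -0.698, 0.002, -0.002]
ft_force: [-0.4, 0.7, -0.6]
opening: 0.0271
```

```bash
python3 -c "
from h import *
plan(.492,.264,.014,91.5)
s=observe();print(s['tool_pos'],s['opening'],s['ft_force'])
cv2.imwrite('pics/w19.png',get_image('wrist')[:,:,::-1])"
```

```text
shift mm [0.4 0.8 1.4] roll 0.0 (alt -3.142 ) jaw now -88.5 q7 -2.232 tilt [ 6.3e-03  7.0e-04 -1.0e+00]
[0.49275072 0.2644003  0.01542012] 0.02713331667165685 [-0.37297786  0.69629201 -0.60540461]
```

View pics/w19.png

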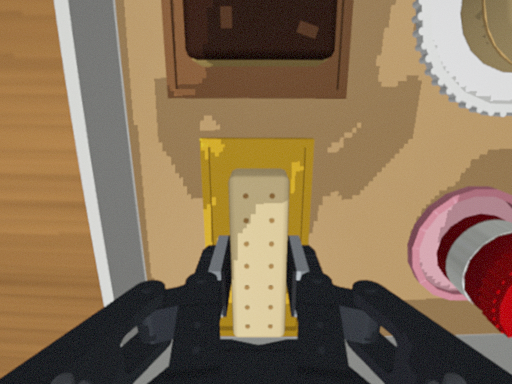

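carry_out:
  targets:
    - {"tx": 0, "ty": 0.5, "tz": 0.8, "roll": 0, "claw": 22}
    - {"tx": 0, "ty": 0.5, "tz": 1.5, "roll": 0, "claw": 22}
    - {"tx": 0, "ty": 0.5, "tz": 2, "roll": 0, "claw": 22}
    - {"tx": 0, "ty": 0.5, "tz": 2, "roll": 0, "claw": 22}

```text
time: 34.17
tool_pos: [0.4922, 0.2644, 0.0142]
tool_rot: [0.716, -0.698, 0.002, -0.002]
ft_force: [-3.1, 0.1, 10.0]
opening: 0.0271
```

carry_out:
  targets:
    - {"tx": 0, "ty": 0, "tz": 0, "roll": 0, "claw": 34}
    - {"tx": 0, "ty": 0, "tz": 0, "roll": 0, "claw": 42}
    - {"tx": 0, "ty": 0, "tz": 0, "roll": 0, "claw": 46}
    - {"tx": 0, "ty": 0, "tz": -4, "roll": 0, "claw": 46}
    - {"tx": 0, "ty": 0, "tz": -20, "roll": 0, "claw": 46}
    - {"tx": 0, "ty": 0, "tz": -50, "roll": 0, "claw": 46}
    - {"tx": 0, "ty": 0, "tz": -90, "roll": 0, "claw": 46}
    - {"tx": 0, "ty": 0, "tz": -130, "roll": 0, "claw": 46}
    - {"tx": 0, "ty": 0, "tz": -155, "roll": 0, "claw": 46}
    - {"tx": 0, "ty": 0, "tz": -155, "roll": 0, "claw": 46}

```text
time: 35.42
tool_pos: [0.4927, 0.2652, 0.1723]
tool_rot: [0.716, -0.698, 0.003, -0.005]
ft_force: [-0.7, 0.8, -0.2]
opening: 0.0459
```

```bash
python3 -c "
from h import *
plan(.45,-.05,.25,91.5)
cv2.imwrite('pics/w20.png',get_image('wrist')[:,:,::-1])
cv2.imwrite('pics/s20.png',get_image('scene')[:,:,::-1])"
```

```text
shift mm [313.7  50.  -79.2] roll -0.0 (alt 3.141 ) jaw now -88.5 q7 -2.193 tilt [ 0.0109  0.0032 -0.9999]
```

View pics/w20.png

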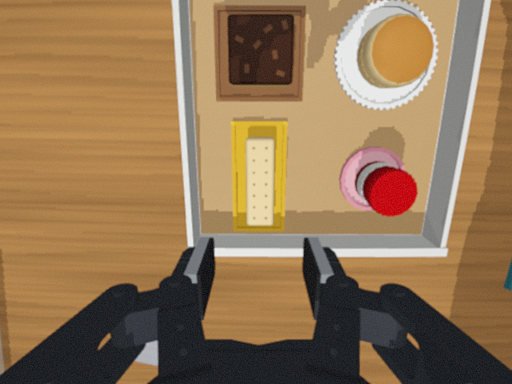

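View pics/s20.png

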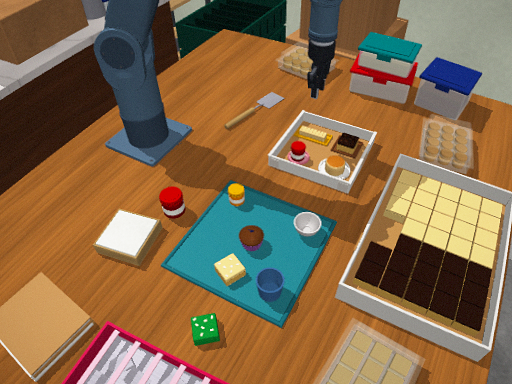

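carry_out:
  targets:
    - {"tx": 0, "ty": 0, "tz": -40, "roll": 0, "claw": 46}
    - {"tx": 40, "ty": 6, "tz": -70, "roll": 0, "claw": 46}
    - {"tx": 90, "ty": 15, "tz": -80, "roll": 0, "claw": 46}
    - {"tx": 140, "ty": 22, "tz": -80, "roll": 0, "claw": 46}
    - {"tx": 190, "ty": 30, "tz": -80, "roll": 0, "claw": 46}
    - {"tx": 240, "ty": 38, "tz": -80, "roll": 0, "claw": 46}
    - {"tx": 285, "ty": 46, "tz": -80, "roll": 0, "claw": 46}
    - {"tx": 310, "ty": 50, "tz": -80, "roll": 0, "claw": 46}
    - {"tx": 310, "ty": 50, "tz": -80, "roll": 0, "claw": 46}
    - {"tx": 310, "ty": 50, "tz": -80, "roll": 0, "claw": 46}

```text
time: 36.78
tool_pos: [0.4485, -0.046, 0.2484]
tool_rot: [0.717, -0.697, 0.002, -0.002]
ft_force: [-0.5, 0.9, -0.4]
opening: 0.0456
```

```bash
python3 - <<'E'
from h import *
g=dict(scone=(.615,.147),jam_jar=(.495,.144),chocolate_square=(.612,.267),shortbread=(.492,.264),round_case=(.614,.147),jar_ring=(.494,.144),square_case=(.612,.267),long_case=(.492,.264))
for cam in ["top","scene"]:
    im=get_image(cam);cp=camera_params(cam);cv2.imwrite(f"pics/{cam}21.png",im[:,:,::-1])
    if cam=="top":cv2.imwrite("pics/top21z.png",cv2.resize(im[105:220,100:220,::-1],None,fx=5,fy=5,interpolation=cv2.INTER_CUBIC))
    for t,(k,z0) in K.items():
        z=.0075 if t in('scone','jam_jar','chocolate_square','shortbread') else z0
        c=proj(cp,[[*g[t],z+.012]])[0]
        for r in models.regions_of(cam,t):
            ys,xs=np.nonzero(r['mask'])
            if np.hypot(xs.mean()-c[0],ys.mean()-c[1])<10:
                f=fit(cp,r['mask'],k,z,*g[t]);print(cam,t,np.round(f,4),round(r['score'],2));break
print(observe()['tool_pos'])
E
```

```text
top scone [ 0.615   0.1458 11.5115  0.0222] 0.79
top jam_jar [0.4932 0.1408 6.9939 0.0101] 0.71
top chocolate_square [6.10100e-01 2.63700e-01 8.94682e+01 7.60000e-02] 0.74
top shortbread [0.4919 0.2618 0.793  0.0287] 0.86
top round_case [ 0.6147  0.1473 -2.1848  0.6946] 0.66
top jar_ring [0.4945 0.141  1.1695 1.0905] 0.56
top square_case [0.6122 0.2664 0.7836 1.0444] 0.75
top long_case [0.4919 0.264  1.1434 0.5412] 0.85
scene scone [0.617  0.146  3.2742 0.0075] 0.81
scene jam_jar [0.4933 0.1442 8.8088 0.0384] 0.66
scene chocolate_square [0.6157 0.2647 4.7378 0.0106] 0.74
scene shortbread [0.4941 0.261  1.727  0.0361] 0.74
scene round_case [ 0.6172  0.1477 -3.1587  2.5677] 0.6
scene jar_ring [ 0.5023  0.1462 -1.3047  3.2505] 0.53
scene square_case [ 0.6151  0.2598 93.61    2.1485] 0.67
scene long_case [0.4958 0.254  3.4887 0.9704] 0.63
[ 0.44870632 -0.04711317  0.24900745]
```

View pics/top21z.png

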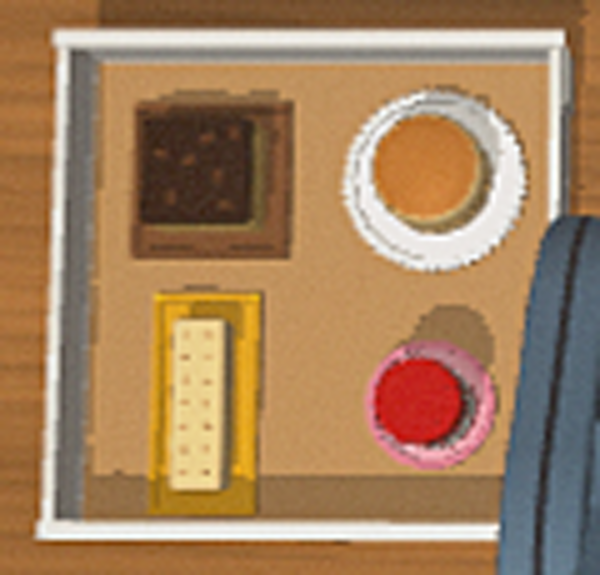

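View pics/top21.png

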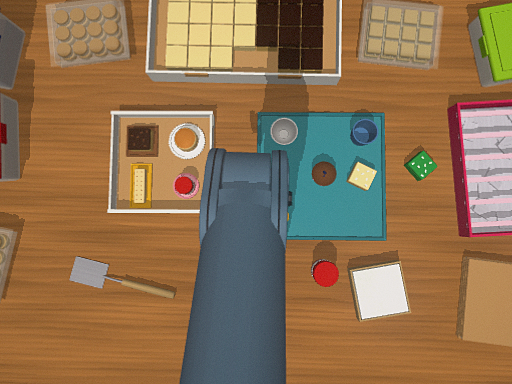

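```bash
python3 -c "
from workcell import order,observe
print(order.finish_job(), observe()['time'])"
```

```text
the job is handed in; nothing more can be done
the job is handed in; nothing more can be done
```

The tea box is made up and handed in at about 37 s of the 109 s allowed. I moved the scone, red jam jar, chocolate square and shortbread in that order, and let go of each only once it was touching its case (6–10 N at the wrist).

**Placement:** the overhead picture shows all four upright and flat inside their own rims. The overhead fits put them within about 4 mm of the case centres. The scene camera agreed on the four items to within about 6 mm, and the rims leave 8–13 mm to spare.

**Left on the tray:** the pale square and the honey jar look as they did at the start. The honey jar was hidden under the arm in the last overhead picture, but it stood untouched in the scene picture taken after the last release.

**Less reliable check:** once the cases were filled, the fits of the case outlines no longer matched well, mainly in the scene view. I used the case positions measured while they were empty instead.

The arm was at 0.25 m height and touching nothing at hand-in. Nothing was dropped, and the handing-in reported no verdict.

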